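Set the stool's sprung leg to its mark and squeeze the cam shut

TASK

The aluminium step stool lies on its side; draw its spring-loaded sliding leg out by the foot plate until the pointer's cross bar stands over the raised rib of the length mark, and only then, keeping the leg there, squeeze the slide cam fully shut against the leg's head. The job finishes while still holding: do not let go, keep gripping the leg at its mark with the cam shut. Leave the terracotta saucer and the steel rake-tweezer tool alone.

Things in the scene. Friction and masses are not known exactly. Their poses are not given: they have to be found in the camera images.
- stool: Aluminium step stool on its side; does not move. Origin on the bench below the adjustable leg's centreline, in mid step board (22 mm thick, y -35 to 295, top z 200 mm). x level along the legs, away from the board; z up. Plain legs 26 mm square to x 225: at z 30 (y 0 and 260) and z 170 (y 260). Adjustable leg's outer tube (26 mm square): y 0, z 170, from the board to a collar ending at x 140.
- leg (a joint): Sliding leg, m: 0 = drawn in by its spring (start), grows up to 0.110 as the leg is pulled out along the stool's +x. The spring pulls back with about 2.5 N at 0 and 6 N at 0.1, damped (25 N per m/s); let go, the leg slides home.
- leg_head (a point): Centre of the sliding leg's grey head (38 mm along the leg, 30 across, from 26 above to 30 mm below this point), at z 190 mm on the leg's centreline; in the stool frame x = 170 mm + joint leg, y = 0; axes as the stool's. Its -y side is plain, 15 mm from the centreline; on the +y side is the slide cam. Free air beside and 145 mm below.
- foot_plate (a point): Centre of the inner face (towards the head) of the rubber foot plate at the leg's outer end; face square to the leg, 18 mm beyond leg_head along +x. Plate 8 mm thick, 100 mm across (50 each side), from 27 mm above to 39 mm below leg_head's height. Fingers straddling the head across the leg can draw the leg out by pushing this face with their sides.
- cam (a joint): Slide cam, m: 0 = open, 0.012 = fully shut. It slides straight across the leg towards the head (stool -y), against about 6 N of friction, and stays where it is left. It is carried by the sliding leg. Starts nearly open, at 0 to 2 mm.
- cam_face (a point): Middle of the cam's ribbed outer face, +y side of the head: dark steel block 30 mm along the leg, 34 mm high. Face 27 mm from the leg's centreline when open, 15 mm when shut: then head and cam are 30 mm across, centred on the centreline. Fingers closing symmetrically about the centreline shut the cam, then clamp the head (10 to 40 N of grip does it).
- pointer (a point): Middle of the small steel cross bar (5 mm along the leg, 20 mm across) at the inner end of the thin tongue that runs back from the leg's head above the outer tube: 134.5 mm behind leg_head along -x, same height; it moves with the leg.
- mark: Length mark: black raised rib (5 mm along the leg, 36 mm across) clipped over the outer tube, fixed; origin in its middle, at the tube's top; axes as the stool's. 35 to 90 mm of leg travel bring the pointer's cross bar over it; the bar then lies just above the rib.
- saucer: Terracotta saucer, loose, 130 mm across, 22 mm high; origin under its centre. To be left alone.
- raketool: Stainless tool lying flat, loose, 170 mm long along its x: small rake at -x, tweezer arms at +x, 4 mm thick. To be left alone.

How it is judged:
By the outcome, as a careful person would: the job done as asked, in the order asked, and still so for the second after the job is handed in, while the arm keeps its last pose, push and grip.
It also fails if it takes over 38 s, if anything falls off the work surface, if the arm or the gripper's body presses on something with over 40 N, if the wrist force passes 120 N, or if a joint passes its speed limit or range.

ROBOT

A 6-joint arm with a two-finger parallel gripper is mounted at the origin on the work surface. World frame = base frame: x ahead of the robot, y to its left, z up, the work surface at z = 0. Lengths are in mm, angles in rad, forces in N, time in s.
With the tool pointing down it reaches from about 350 to 775 mm from the base axis. Payload 5.5 kg.
Tool frame: the origin (TCP) lies midway between the tips of the shut fingers; the grasp point (between the pads) lies 19 mm behind it (ctrl.tcp_to_grasp is the distance from the TCP to the grasp point, in mm); z points along the fingers, y is the line along which they close (so a half turn about z gives the same grasp; the last joint's range is limited). The gripper opens to 85 mm and grips with 20 to 120 N. Pads are 22 mm wide; open, the fingers measure 114 mm over their backs; the gripper's body (76 mm by 85 mm) begins 54 mm behind the grasp point. The pads swing forward as they close: fully open they stand 13 mm farther back than shut.
Start: joints at [0.983, 0.313, 0.046, 1.304, 0, 1.431], TCP at [248.995, 518.337, 231.323] pointing down, gripper open.
Joint ranges: [-2.76, 2.76], [-0.86, 1.69], [-1.03, 1.26], [-2.2, 2.34], [-1.47, 1.5], [-3.14, 3.14]. Speed limits (rad/s): [2.57, 2.57, 3.14, 3.14, 3.14, 3.14].

INTERFACE

Orientations are given as a unit quaternion [x, y, z, w].
In Python, from bench import ctrl gives the robot as it stands.
- The arm moves only by the tool step_arm, never from a script. Its argument "rows" is a list of rows, each an object of numbers: "x", "y", "z": the shift along the tool's x, y, z in cm; "ax", "ay", "az": the turn, a rotation vector about the tool's x, y, z in rad; "hand": the opening, from 0 (shut) to 1 (fully open). A call has 1 to 10 rows; each row is the pose to reach, as a shift and turn from the pose commanded when the call began, along the tool's axes at that moment; what a row does not reach only later rows make up. A row lasts 1/8 s, in which the tool goes at most 62.5 mm and 10.7 degrees, less where a joint would pass 70% of its speed; a pose out of reach is approached as far as the arm can. A call with a gripper value outside its range is refused whole. The fingers move at their own pace and stop on an object; "squeeze" is the grip in N (left out, the last holds). Time passes only in rows, so rows that repeat a pose let the fingers close. It gives the time, the measured TCP pose, the force, the opening and the grip force at its end, in the units of the state.
- ctrl.get_obs(): the state, without advancing time (a new reading comes with each control period).
- ctrl.snapshot(name): name is "scene" or "top"; returns a dict with "color" (420x560x3 uint8, red, green, blue), "mtx" (3x3 intrinsics, pixels), "extrinsics" (4x4, takes a point from camera to world coordinates). Camera axes: x right, y down, z forward; pixel columns grow to the right and rows downward; lengths in mm; the calibration is good to about 2 mm. A picture is of the moment at which its call begins. There is no depth.
- ctrl.finish_job(): hands the job in; it is judged then, once.
Trained networks look in a picture, given as the dict that the camera call returned (one of the last four; its "shot" number tells which), for a name from the list of things; names that differ only in an ending like _2 or _b are one class to them, and where a whole thing is asked for, a point or a joint stands for the part that bears it (a point fixed in the world has none). Each returns a list of dicts, best first, with "score" (0 to 1); they miss things now and then, are a little off and sometimes report something else, mostly with a low value. They report only what shows in the picture. A call takes as long as a camera call.
- ctrl.spot_in(picture, query): "xy" ([column, row] in pixels, amid what is visible of it).
The state is a dict: "time": time; "q": joint angles; "joint_velocities": joint speeds; "joint_efforts": joint torques, N m; "ee_pos": TCP position; "ee_rot": TCP orientation; "wrist_force": force on the tool from outside, world axes, zero at the start; "moment": the same for the moment, N m; "gripper_width": finger opening in mm; "grasp_force": force on a finger pad.
Only numpy, scipy, OpenCV 4.12 (cv2) and the standard library are available. Lean on these libraries where they do the work, as an engineer would, in place of code of your own. Each camera call takes 0.05 s, during which the arm holds its last target. There are 200 camera calls.

## Working session

There is one attempt and no reset: what is moved stays moved. The work goes in short steps, Python scripts to look and compute and a tool call to move; the robot and the scene stay as the last step left them, time stands still between calls to the robot, and variables do not carry over. Pictures are saved under pics/ and viewed, at most 10 in all, crops included, and the job is handed in when it is done.

Besides the shell and the picture viewer there is one more tool, called after "Call:" as name(argument=value, ...) on one line, values as JSON. step_arm: Moves the arm, as the interface text tells. Its arguments: {"type":"object","properties":{"rows":{"type":"array"},"squeeze":{"type":"number"}},"required":["rows"]}

```bash
mkdir -p pics
cat > h.py <<'E'
import numpy as np, cv2, json
from bench import ctrl
def snap(n,f=None):
    s=ctrl.snapshot(n)
    if f: cv2.imwrite('pics/'+f,s['color'][:,:,::-1])
    return s
def ray(s,xy):
    d=np.linalg.inv(s['mtx'])@[xy[0],xy[1],1]; E=np.array(s['extrinsics'])
    d=E[:3,:3]@d; return E[:3,3],d/np.linalg.norm(d)
def tri(rs):
    A=sum(np.eye(3)-np.outer(d,d) for o,d in rs); b=sum((np.eye(3)-np.outer(d,d))@o for o,d in rs)
    p=np.linalg.solve(A,b); return p,[np.linalg.norm(np.cross(p-o,d)) for o,d in rs]
def atz(r,z): o,d=r; return o+d*(z-o[2])/d[2]
def proj(s,p):
    E=np.linalg.inv(s['extrinsics']); c=s['mtx']@(E[:3,:3]@p+E[:3,3]); return c[:2]/c[2]
E
python3 - <<'E'
from h import *
S={n:snap(n,n+'0.png') for n in('scene','top')}
for q in ['leg_head','foot_plate','cam_face','pointer','mark','saucer','raketool','stool']:
    R=[]
    for n in S:
        r=ctrl.spot_in(S[n],q); print(q,n,[(np.round(a['xy']),round(a['score'],2)) for a in r[:2]])
        if r: R.append(ray(S[n],r[0]['xy']))
    if len(R)==2: p,e=tri(R); print('   ',p.round(1),np.round(e,1))
print(ctrl.get_obs()['ee_rot'])
E
```

```text
leg_head scene [(array([299., 145.]), 0.88)]
leg_head top [(array([208., 211.]), 0.78)]
    [557.3  18.2 182.6] [0.2 0.2]
foot_plate scene [(array([296., 147.]), 0.84)]
foot_plate top [(array([208., 210.]), 0.76)]
    [556.2  15.5 180.2] [4.2 4.2]
cam_face scene [(array([304., 136.]), 0.72)]
cam_face top []
pointer scene [(array([299., 147.]), 0.69)]
pointer top [(array([205., 212.]), 0.95)]
    [556.4  23.3 173.5] [0.9 0.9]
mark scene [(array([318., 130.]), 0.56)]
mark top [(array([165., 216.]), 0.38)]
    [553.5 103.2 163.6] [5.9 5.9]
saucer scene [(array([138., 327.]), 0.78)]
saucer top []
raketool scene [(array([170., 252.]), 0.67)]
raketool top [(array([343., 289.]), 0.81)]
    [ 397.4 -260.6    6.2] [5. 5.]
stool scene [(array([377., 156.]), 0.88)]
stool top [(array([138., 138.]), 0.82), (array([206., 205.]), 0.28)]
    [700.1 160.5 114.9] [10.5 10.5]
[2.22024929e-01 9.75040985e-01 7.82750294e-05 3.79767268e-05]
```

View pics/scene0.png

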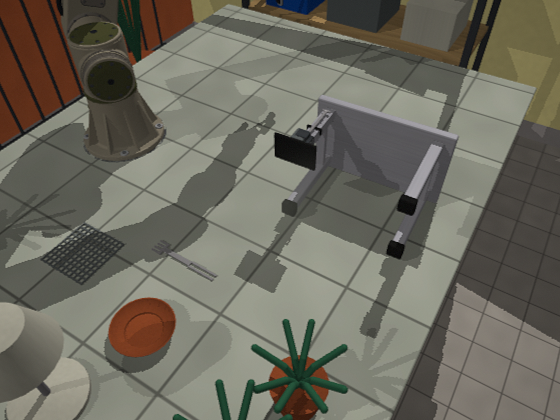

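View pics/top0.png

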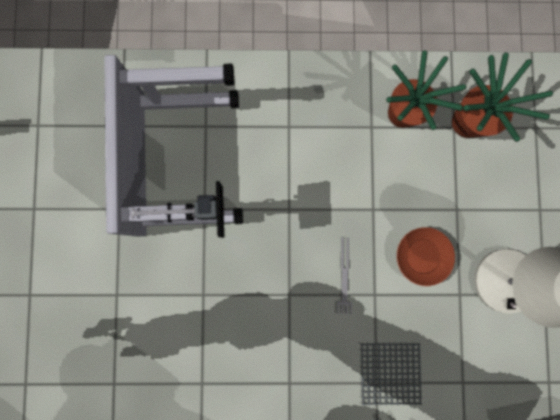

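The stool lies with its legs pointing right in the top view (world −y). The sliding head is near (206,208), the foot plate near (220,210) and the dark bars near (170,212) and (190,212). I need a closer look at both views.

Run:
```python
from h import *
t=cv2.imread('pics/top0.png')[170:245,100:250]; s=cv2.imread('pics/scene0.png')[95:195,265:345]
cv2.imwrite('pics/c1.png',cv2.resize(t,None,fx=5,fy=5,interpolation=cv2.INTER_CUBIC))
cv2.imwrite('pics/c2.png',cv2.resize(s,None,fx=6,fy=6,interpolation=cv2.INTER_CUBIC))
for n in('scene','top'):
    s=snap(n); print(s['mtx'].round(1).tolist(),np.round(s['extrinsics'],3).tolist())
```

```text
[[481.1, 0.0, 279.0], [0.0, 481.1, 206.3], [0.0, 0.0, 1.0]] [[0.852, 0.375, -0.364, 951.39], [0.523, -0.623, 0.582, -695.242], [-0.009, -0.687, -0.727, 851.172], [0.0, 0.0, 0.0, 1.0]]
[[451.5, 0.0, 273.0], [0.0, 451.5, 209.2], [0.0, 0.0, 1.0]] [[0.001, -0.996, 0.089, 487.093], [-1.0, -0.002, -0.014, -89.627], [0.014, -0.089, -0.996, 1006.711], [0.0, 0.0, 0.0, 1.0]]
```

View pics/c1.png

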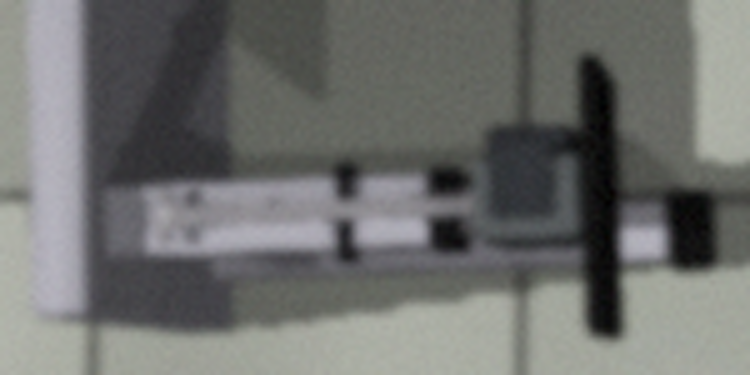

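View pics/c2.png

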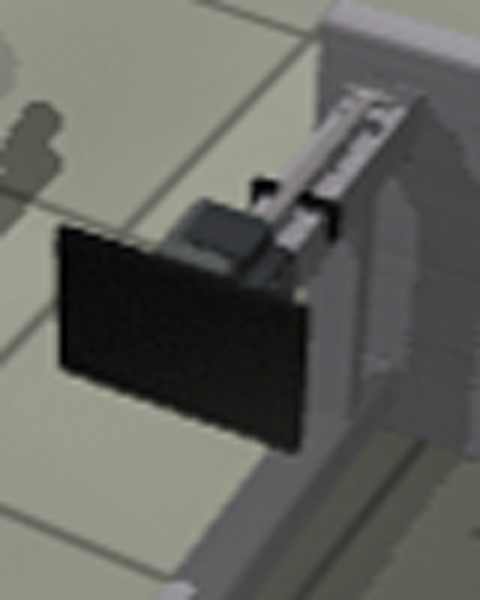

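Crop 1 shows the rib at about (346,211) in crop pixels, the tongue end near 155–175, the head at 475–580 and the inner edge of the plate at about 585. The cam is on the upper (+x world) side. Next I fit the stool pose by reprojection.

```bash
cat > fit.py <<'E'
from h import *
from scipy.optimize import least_squares
T=lambda u,v:(100+(u+.5)/5-.5,170+(v+.5)/5-.5)
C=lambda u,v:(265+(u+.5)/6-.5,95+(v+.5)/6-.5)
obs=[('top',T(583,57),(188,50,217)),('top',T(590,332),(188,-50,217)),
('top',T(86,318),(11,-35,200)),('top',T(36,318),(-11,-35,200)),('top',T(346,165),('m',18,184)),('top',T(346,258),('m',-18,184)),
('scene',C(60,226),(196,-50,217)),('scene',C(310,299),(196,50,217)),('scene',C(299,453),(196,50,151)),('scene',C(62,369),(196,-50,151)),
('scene',C(264,184),('m',-18,184)),('scene',C(330,204),('m',18,184))]
S={n:snap(n) for n in('scene','top')}
def w(v,p):
    c,s=np.cos(v[2]),np.sin(v[2]); x=v[3] if p[0]=='m' else p[0]
    return np.array([v[0]+c*x-s*p[1],v[1]+s*x+c*p[1],p[2]+0.])
def f(v): return np.concatenate([proj(S[n],w(v,p))-o for n,o,p in obs])
r=least_squares(f,[555,190,-1.57,90],loss='soft_l1'); v=r.x
if __name__=='__main__':
    print(v.round(3)); [print(o[0],o[2],e) for o,e in zip(obs,f(v).reshape(-1,2).round(1))]
    print('head',w(v,(170,0,190)),'travel',v[3]-35.5)
    im=S['top']['color'][:,:,::-1].copy()
    print('pointer px',proj(S['top'],w(v,(35.5,0,190))),'crop',(proj(S['top'],w(v,(35.5,0,190)))-[100,170])*5)
E
python3 fit.py
```

```text
[550.952 187.638  -1.52   98.988]
top (188, 50, 217) [-1.7 -1.5]
top (188, -50, 217) [-1.   0.2]
top (11, -35, 200) [ 0.9 -0.3]
top (-11, -35, 200) [-1.6  0.3]
top ('m', 18, 184) [-0.4 -0.7]
top ('m', -18, 184) [0.2 0.4]
scene (196, -50, 217) [-1.3  0.4]
scene (196, 50, 217) [-0.4  2.4]
scene (196, 50, 151) [-0.   0.6]
scene (196, -50, 151) [-1.2  0.3]
scene ('m', -18, 184) [-2.  -0.4]
scene ('m', 18, 184) [1.4 0.9]
head [559.50188532  17.85352731 190.        ] travel 63.4880096339609
pointer px [132.73733557 213.116162  ] crop [163.68667787 215.58080999]
```

Run:
```python
from h import *
t=cv2.imread('pics/top0.png')[40:120,95:245]
cv2.imwrite('pics/c3.png',cv2.resize(t,None,fx=5,fy=5,interpolation=cv2.INTER_CUBIC))
```

```text
(no output)
```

View pics/c3.png

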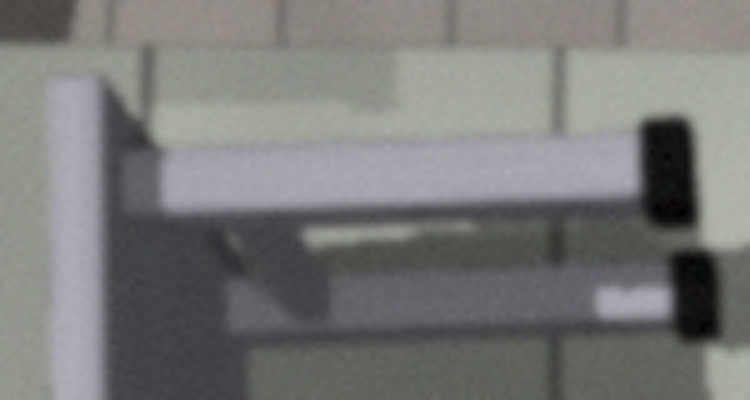

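The far board corners are at (50,78) and (102,78) in crop pixels. I add these, plus small per-camera pixel offsets, to the fit.

```bash
python3 - <<'E'
s=open('fit.py').read()
s=s.replace("S={n:","F=lambda u,v:(95+(u+.5)/5-.5,40+(v+.5)/5-.5)\nobs+=[('top',F(50,77),(-11,295,200)),('top',F(103,77),(11,295,200))]\nS={n:",1)
s=s.replace("proj(S[n],w(v,p))-o for n,o,p in obs]","proj(S[n],w(v,p))+(v[4:6] if n=='top' else v[6:8])-o for n,o,p in obs]+[v[4:]]").replace("-1.57,90]","-1.53,90,0,0,0,0]").replace("f(v).reshape","f(v)[:-4].reshape")
open('fit.py','w').write(s)
E
python3 fit.py
python3 - <<'E'
from fit import *
from scipy.spatial.transform import Rotation as Rt
o=ctrl.get_obs(); R=Rt.from_quat(o['ee_rot']).as_matrix(); h=w(v,(170,0,190))
ty=w(v,(0,1,0))-w(v,(0,0,0)); tg=np.column_stack([np.cross(ty,[0,0,-1]),ty,[0,0,-1]])
print('rotvec tool',Rt.from_matrix(R.T@tg).as_rotvec())
print('shift to 5mm inward of head+2, tcp z 240, cm',R.T@(w(v,(172,0,240))-o['ee_pos'])/10)
E
```

```text
[ 5.51223e+02  1.87212e+02 -1.52400e+00  9.78950e+01  6.07000e-01
  3.63000e-01  7.56000e-01 -4.59000e-01]
top (188, 50, 217) [-0.8 -0.9]
top (188, -50, 217) [-0.2  0.8]
top (11, -35, 200) [ 1.6 -0. ]
top (-11, -35, 200) [-0.8  0.5]
top ('m', 18, 184) [-0.1 -0.3]
top ('m', -18, 184) [0.4 0.8]
scene (196, -50, 217) [-0.8 -0.1]
scene (196, 50, 217) [0.  2.1]
scene (196, 50, 151) [0.4 0.3]
scene (196, -50, 151) [-0.6 -0.2]
scene ('m', -18, 184) [-1.1 -1. ]
scene ('m', 18, 184) [2.2 0.3]
top (-11, 295, 200) [-0.9 -0.5]
top (11, 295, 200) [ 0.5 -0.9]
head [559.14189049  17.39672939 190.        ] travel 62.3954555828834
pointer px [132.97998576 213.04002635] crop [164.8999288  215.20013176]
rotvec tool [ 9.52955444e-05 -6.29994908e-05  1.07638526e+00]
shift to 5mm inward of head+2, tcp z 240, cm [-49.74231545 -31.90233912  -0.87202398]
```

Call:
step_arm(rows=[{"x": -3, "y": -2, "z": -4, "az": 0.1, "hand": 0.8}, {"x": -9, "y": -6, "z": -4, "az": 0.28, "hand": 0.8}, {"x": -14, "y": -9, "z": -4, "az": 0.46, "hand": 0.8}, {"x": -19, "y": -12.2, "z": -4, "az": 0.64, "hand": 0.8}, {"x": -24, "y": -15.4, "z": -4, "az": 0.82, "hand": 0.8}, {"x": -29, "y": -18.6, "z": -4, "az": 1.0, "hand": 0.8}, {"x": -34, "y": -21.8, "z": -4, "az": 1.076, "hand": 0.8}, {"x": -39, "y": -25, "z": -4, "az": 1.076, "hand": 0.8}, {"x": -44, "y": -28.2, "z": -4, "az": 1.076, "hand": 0.8}, {"x": -49.7, "y": -31.9, "z": -4, "az": 1.076, "hand": 0.8}])

```text
schema error: expected keys x, y, z, ax, ay, az, hand
```

Call:
step_arm(rows=[{"x": -3, "y": -2, "z": -4, "ax": 0, "ay": 0, "az": 0.1, "hand": 0.8}, {"x": -9, "y": -6, "z": -4, "ax": 0, "ay": 0, "az": 0.28, "hand": 0.8}, {"x": -14, "y": -9, "z": -4, "ax": 0, "ay": 0, "az": 0.46, "hand": 0.8}, {"x": -19, "y": -12.2, "z": -4, "ax": 0, "ay": 0, "az": 0.64, "hand": 0.8}, {"x": -24, "y": -15.4, "z": -4, "ax": 0, "ay": 0, "az": 0.82, "hand": 0.8}, {"x": -29, "y": -18.6, "z": -4, "ax": 0, "ay": 0, "az": 1.0, "hand": 0.8}, {"x": -34, "y": -21.8, "z": -4, "ax": 0, "ay": 0, "az": 1.076, "hand": 0.8}, {"x": -39, "y": -25, "z": -4, "ax": 0, "ay": 0, "az": 1.076, "hand": 0.8}, {"x": -44, "y": -28.2, "z": -4, "ax": 0, "ay": 0, "az": 1.076, "hand": 0.8}, {"x": -49.7, "y": -31.9, "z": -4, "ax": 0, "ay": 0, "az": 1.076, "hand": 0.8}])

```text
time: 2.55
ee_pos: [556.9, 18.5, 271.6]
ee_rot: [0.69, 0.724, 0.0, 0.0]
wrist_force: [2.5, 0.1, -0.9]
gripper_width: 68.2
grasp_force: 0.0
```

Run:
```python
from h import *
a=snap('top')['color'][150:270,80:260,::-1];b=snap('scene')['color'][60:210,230:380,::-1]
im=np.hstack([cv2.resize(a,(480,320),interpolation=cv2.INTER_CUBIC),cv2.resize(b,(320,320),interpolation=cv2.INTER_CUBIC)])
cv2.imwrite('pics/p6.png',im)
from fit import w,v
from scipy.spatial.transform import Rotation as Rt
o=ctrl.get_obs();R=Rt.from_quat(o['ee_rot']).as_matrix();print(o['ee_pos'],o['gripper_width'])
print('to grasp pose',R.T@(w(v,(171,0,171))-o['ee_pos'])/10,'pull dir',R.T@(w(v,(1,0,0))-w(v,(0,0,0))))
```

```text
[556.19523877  19.05417973 270.73116938] 68.3206970163459
to grasp pose [-0.28429512  0.2979724   9.97264296] pull dir [-9.99996933e-01  2.40935481e-03 -5.73595254e-04]
```

View pics/p6.png

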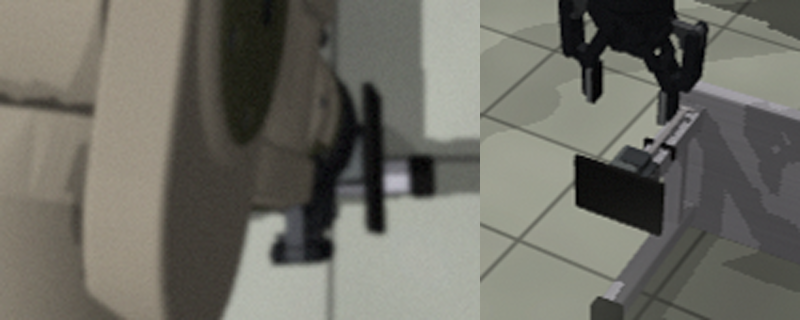

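The arm hides the top view, while the scene view shows the fingers straddling above the head with the rib and tongue visible. I wait one row to check settling while descending partway.

Call:
step_arm(rows=[{"x": 0, "y": 0, "z": 2, "ax": 0, "ay": 0, "az": 0, "hand": 0.8}, {"x": 0, "y": 0, "z": 3, "ax": 0, "ay": 0, "az": 0, "hand": 0.8}, {"x": 0, "y": 0, "z": 3, "ax": 0, "ay": 0, "az": 0, "hand": 0.8}])

```text
time: 3.12
ee_pos: [555.0, 21.4, 240.8]
ee_rot: [0.69, 0.724, -0.0, -0.001]
wrist_force: [0.4, 0.3, -0.4]
gripper_width: 68.4
grasp_force: 0.0
```

```bash
cat > st.py <<'E'
from fit import *
from scipy.spatial.transform import Rotation as Rt
o=ctrl.get_obs();R=Rt.from_quat(o['ee_rot']).as_matrix();p=np.array(o['ee_pos'])
c,s=np.cos(v[2]),np.sin(v[2]);d=p-[v[0],v[1],0]
print('stool tcp',np.round([c*d[0]+s*d[1],-s*d[0]+c*d[1],d[2]],1),'tool y in stool',np.round([c*R[0,1]+s*R[1,1],-s*R[0,1]+c*R[1,1]],3),o['gripper_width'],o['grasp_force'],'F stool',np.round([c*o['wrist_force'][0]+s*o['wrist_force'][1],-s*o['wrist_force'][0]+c*o['wrist_force'][1],o['wrist_force'][2]],1),o['time'])
E
python3 st.py
```

```text
stool tcp [166.3  -3.1 241.9] tool y in stool [-0.002  1.   ] 68.18196222350818 0.0 F stool [-0.2  0.2  0.3] 3.225
```

Call:
step_arm(rows=[{"x": -0.4, "y": 0.3, "z": 1.5, "ax": 0, "ay": 0, "az": 0, "hand": 0.8}, {"x": -0.4, "y": 0.3, "z": 3, "ax": 0, "ay": 0, "az": 0, "hand": 0.8}, {"x": -0.4, "y": 0.3, "z": 5, "ax": 0, "ay": 0, "az": 0, "hand": 0.8}, {"x": -0.4, "y": 0.3, "z": 7, "ax": 0, "ay": 0, "az": 0, "hand": 0.8}, {"x": -0.4, "y": 0.3, "z": 7.3, "ax": 0, "ay": 0, "az": 0, "hand": 0.8}, {"x": -0.4, "y": 0.3, "z": 7.3, "ax": 0, "ay": 0, "az": 0, "hand": 0.8}])

```text
time: 3.98
ee_pos: [559.0, 16.3, 168.0]
ee_rot: [0.69, 0.723, -0.0, -0.0]
wrist_force: [-0.0, 0.7, 0.4]
gripper_width: 68.3
grasp_force: 0.0
```

```bash
python3 st.py;python3 - <<'E'
from h import *
b=snap('scene')['color'][60:210,230:380,::-1]
cv2.imwrite('pics/p7.png',cv2.resize(b,(600,600),interpolation=cv2.INTER_CUBIC))
E
```

```text
stool tcp [171.1   0.5 169. ] tool y in stool [-0.  1.] 68.37182903345838 0.0 F stool [ 0.2 -1.2 -0.1] 4.075
```

View pics/p7.png

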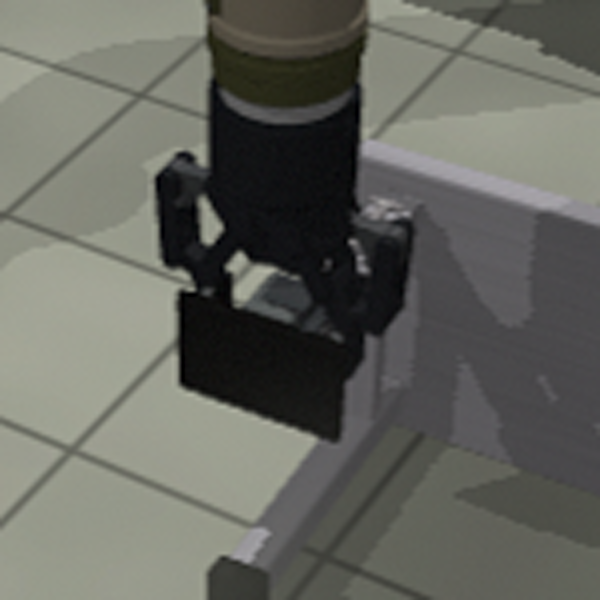

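The fingers straddle the head behind the plate, with the plate at crop (180–345, 290–440). I pull about 50 mm first.

Call:
step_arm(rows=[{"x": -0.5, "y": 0, "z": 0, "ax": 0, "ay": 0, "az": 0, "hand": 0.8}, {"x": -1, "y": 0, "z": 0, "ax": 0, "ay": 0, "az": 0, "hand": 0.8}, {"x": -1.7, "y": 0, "z": 0, "ax": 0, "ay": 0, "az": 0, "hand": 0.8}, {"x": -2.4, "y": 0, "z": 0, "ax": 0, "ay": 0, "az": 0, "hand": 0.8}, {"x": -3.1, "y": 0, "z": 0, "ax": 0, "ay": 0, "az": 0, "hand": 0.8}, {"x": -3.8, "y": 0, "z": 0, "ax": 0, "ay": 0, "az": 0, "hand": 0.8}, {"x": -4.5, "y": 0, "z": 0, "ax": 0, "ay": 0, "az": 0, "hand": 0.8}, {"x": -5.2, "y": 0, "z": 0, "ax": 0, "ay": 0, "az": 0, "hand": 0.8}, {"x": -5.7, "y": 0, "z": 0, "ax": 0, "ay": 0, "az": 0, "hand": 0.8}, {"x": -5.7, "y": 0, "z": 0, "ax": 0, "ay": 0, "az": 0, "hand": 0.8}])

```text
time: 5.38
ee_pos: [561.9, -41.0, 168.3]
ee_rot: [0.691, 0.723, 0.0, 0.0]
wrist_force: [0.6, 4.6, 1.4]
gripper_width: 68.8
grasp_force: 0.0
```

```bash
python3 st.py;python3 - <<'E'
from h import *
A=snap('top');B=snap('scene')
a=A['color'][155:255,90:250,::-1];b=B['color'][80:220,220:360,::-1]
im=np.vstack([cv2.resize(a,(800,500),interpolation=cv2.INTER_CUBIC)[:300],cv2.resize(b,(800,800),interpolation=cv2.INTER_CUBIC)[80:380]])
cv2.imwrite('pics/p8.png',cv2.resize(im,(800,600)))
for q in('pointer','mark','leg_head'):
  for s in(A,B): print(q,[(np.round(r['xy'],1),round(r['score'],2)) for r in ctrl.spot_in(s,q)[:1]])
E
```

```text
stool tcp [2.282e+02 1.000e-01 1.683e+02] tool y in stool [-0.  1.] 68.27980551175197 0.0 F stool [-4.3  0.3  0.7] 5.475
pointer []
pointer [(array([285.9, 163.7]), 0.96)]
mark []
mark [(array([284. , 162.3]), 0.71)]
leg_head []
leg_head [(array([285.1, 161.9]), 0.63)]
```

View pics/p8.png

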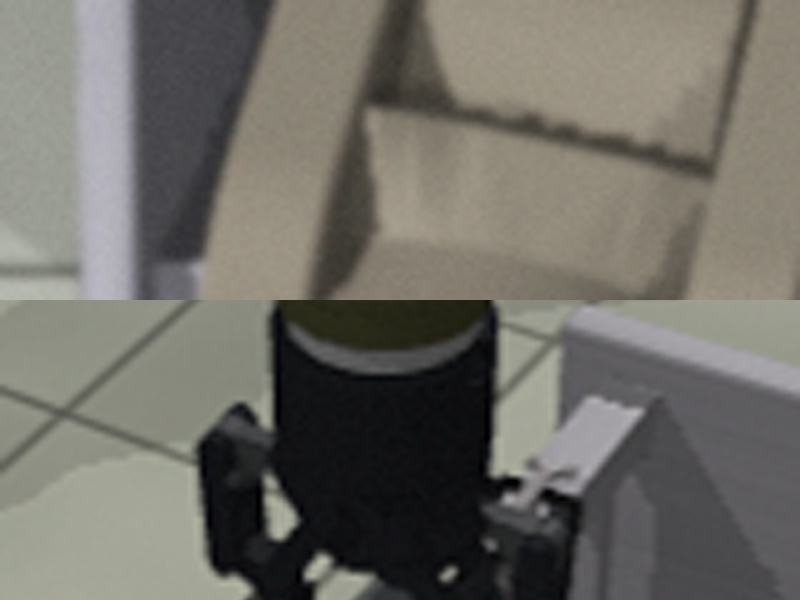

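Leg force of about 4 N confirms contact. In the scene view the bar shows near lower crop (545,470), just short of the dark rib. I refine the travel numerically from the first top picture.

Run:
```python
from fit import *
g=cv2.imread('pics/top0.png').mean(2)
np.set_printoptions(linewidth=200)
print('cols 116..142'); 
for r in range(205,222): print(r,g[r,116:142].round().astype(int))
print('rib cols 163..175');
for rs in((204,208),(216,220)): 
    a=g[rs[0]:rs[1],163:176].mean(0); print(a.round().astype(int)); 
print('plate rows, cols 210..228'); 
for rs in((186,194),(222,232)): print(rs,g[rs[0]:rs[1],210:228].mean(0).round().astype(int))
for n in('top','scene'):
    of=v[4:6] if n=='top' else v[6:8]
    print(n,'rib',[(proj(S[n],w(v,('m',y,184)))+of).round(1) for y in(-18,0,18)])
    for t in(0,45,50,55,60,65): print(t,[(proj(S[n],w(v,(35.5+t,y,190)))+of).round(1) for y in(-10,0,10)])
```

```text
cols 116..142
205 [132 104  82  69  70  62  57  54  54  55  53  53  56  54  60  62  61  62  63  70  68  68  67  69  67  71]
206 [132 104  81  75  70  65  61  62  61  63  63  65  71  78  78  84  85  89  93  98 101  99 102 100  99 106]
207 [133 102  80  71  72  78  81  78  82  77  84  81 101 112 116 116 115 113 122 129 131 127 119 119 128 140]
208 [130 105  83  77  82  89  96  95  96  94  99 103 119 131 139 141 134 132 132 139 135 121 106 112 130 145]
209 [130 105  85  76  81  95 104 100 103 104 105 108 119 139 147 146 140 130 130 132 127 107  96 105 124 146]
210 [133  98  85  77  86  92 100 105 105 102 104 104 112 127 144 148 145 139 132 133 126 110  99 109 122 134]
211 [134 104  83  73  81  95 103 106 103 102 107 102 108 127 142 154 155 151 141 136 131 123 117 124 130 133]
212 [132 104  84  73  80  91 102 102 105 106 102 104 110 128 145 158 167 159 150 140 139 138 138 133 138 138]
213 [133 102  83  78  85  94  98 106 105 104 101 103 106 129 146 156 162 158 148 142 140 142 143 140 138 139]
214 [130 108  81  77  83  94 101 105 106 104 106 106 107 125 145 153 155 155 141 140 139 139 134
[... 1437 characters left out ...]
64.1, 212.1]), array([164. , 206.6])]
60 [array([167. , 217.4]), array([166.9, 211.9]), array([166.8, 206.4])]
65 [array([169.8, 217.3]), array([169.7, 211.8]), array([169.5, 206.3])]
scene rib [array([307.5, 124.2]), array([314.6, 126.5]), array([321.8, 128.8])]
0 [array([322.6, 108.7]), array([326.5, 109.9]), array([330.4, 111.1])]
45 [array([314.1, 119. ]), array([318.1, 120.2]), array([322.1, 121.5])]
50 [array([313.2, 120.2]), array([317.1, 121.4]), array([321.1, 122.7])]
55 [array([312.2, 121.3]), array([316.2, 122.6]), array([320.2, 123.9])]
60 [array([311.2, 122.5]), array([315.2, 123.8]), array([319.2, 125.1])]
65 [array([310.2, 123.7]), array([314.2, 125. ]), array([318.2, 126.3])]
```

Call:
step_arm(rows=[{"x": -0.4, "y": 0, "z": 0, "ax": 0, "ay": 0, "az": 0, "hand": 0.8}, {"x": -0.7, "y": 0, "z": 0, "ax": 0, "ay": 0, "az": 0, "hand": 0.8}, {"x": -0.7, "y": 0, "z": 0, "ax": 0, "ay": 0, "az": 0, "hand": 0.8}, {"x": -0.7, "y": 0, "z": 0, "ax": 0, "ay": 0, "az": 0, "hand": 0.8}])

```text
time: 6.48
ee_pos: [562.2, -47.5, 168.3]
ee_rot: [0.69, 0.724, -0.0, -0.0]
wrist_force: [-0.4, 4.5, 1.7]
gripper_width: 68.1
grasp_force: 0.0
```

```bash
python3 st.py;python3 - <<'E'
from h import *
b=np.mean([snap('scene')['color'][105:145,290:343,::-1] for _ in range(4)],0).astype(np.uint8); cv2.imwrite('b9.png',b)
cv2.imwrite('pics/p9.png',cv2.resize(b,None,fx=15,fy=15,interpolation=cv2.INTER_CUBIC))
E
```

```text
stool tcp [235.    0.  168.3] tool y in stool [-0.  1.] 68.24094600412957 0.0 F stool [-3.4  0.4  1. ] 6.575
```

View pics/p9.png

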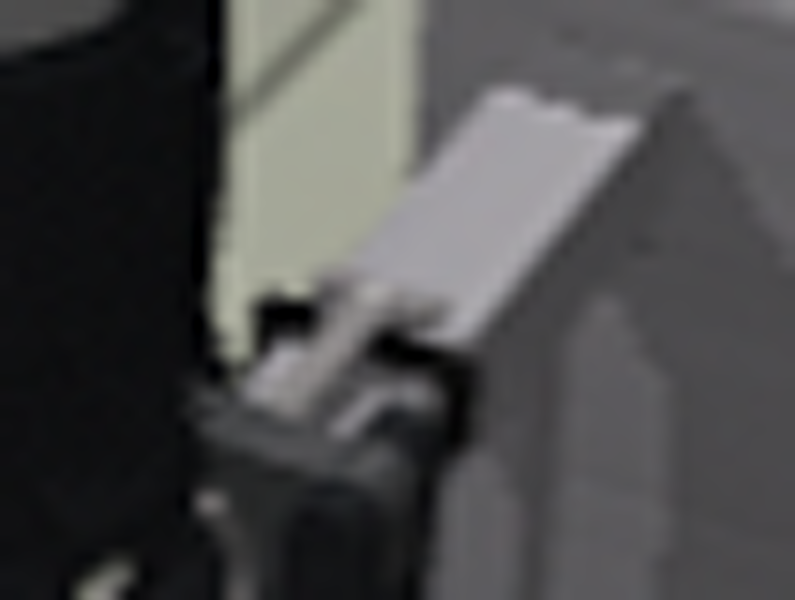

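The bar at (335–445, 280–315) is a few mm short of the black rib at (270–455, 310–365). Allowing for parallax it is about 4–5 mm short, and the model says about 4.5, so I pull 4.5 mm more.

Call:
step_arm(rows=[{"x": -0.25, "y": 0, "z": 0, "ax": 0, "ay": 0, "az": 0, "hand": 0.8}, {"x": -0.45, "y": 0, "z": 0, "ax": 0, "ay": 0, "az": 0, "hand": 0.8}, {"x": -0.45, "y": 0, "z": 0, "ax": 0, "ay": 0, "az": 0, "hand": 0.8}, {"x": -0.45, "y": 0, "z": 0, "ax": 0, "ay": 0, "az": 0, "hand": 0.8}])

```text
time: 7.28
ee_pos: [562.4, -51.9, 168.3]
ee_rot: [0.69, 0.724, 0.0, -0.0]
wrist_force: [1.1, 4.6, 1.3]
gripper_width: 68.5
grasp_force: 0.0
```

```bash
python3 st.py;python3 - <<'E'
from fit import *
b=np.mean([snap('scene')['color'][105:145,290:343,::-1] for _ in range(6)],0).astype(np.uint8); cv2.imwrite('b10.png',b)
k=cv2.resize(b[8:34,10:38],None,fx=14,fy=14,interpolation=cv2.INTER_CUBIC)
k2=k.copy(); of=v[6:8]
def box(x,y,z,hx,hy,c,dz=0):
    P=np.array([(proj(S['scene'],w(v,(x+a*hx,y+bb*hy,z)))+of-[300,113]+.5)*14 for a,bb in((-1,-1),(1,-1),(1,1),(-1,1))]); cv2.polylines(k2,[P.astype(np.int32)],True,c,1)
box(v[3],0,187,2.5,18,(0,0,255)); box(v[3],0,190,2.5,10,(0,255,0))
cv2.imwrite('pics/p10.png',np.hstack([k,k2]))
E
```

```text
stool tcp [239.4  -0.  168.3] tool y in stool [-0.  1.] 68.10482844318503 0.0 F stool [-4.4  1.6  1. ] 7.375
```

View pics/p10.png

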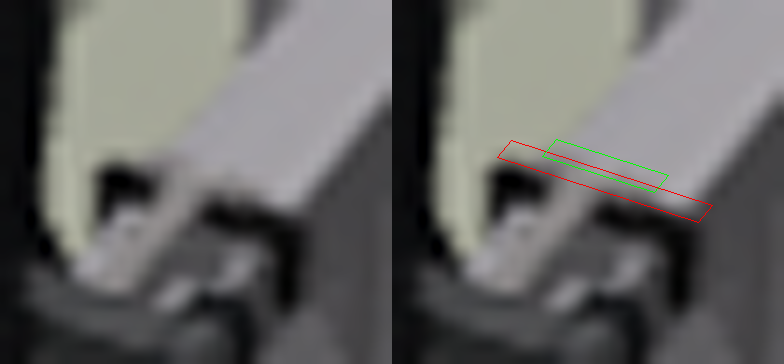

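The bar now sits over the rib's rear and mid part at left-panel crop (150–255, 160–195), with the rib's black ends at (115,180) and (285,220). I check numerically for any remaining mm.

Run:
```python
from fit import *
np.set_printoptions(linewidth=220)
for f in('b9.png','b10.png'):
    g=cv2.imread(f).mean(2); print(f,'cols 305..324'); 
    for r in range(14,34): print(105+r,g[r,15:35].round().astype(int))
of=v[6:8]
for z in(183,187,190): print(z,[(proj(S['scene'],w(v,('m',y,z)))+of).round(2) for y in(-18,-10,0,10,18)])
```

```text
b9.png cols 305..324
119 [136 164 161 161 161 160 160 161 160 160 157 157 161 161 163 163 163 163 162 163]
120 [150 164 162 161 161 160 161 161 159 158 158 160 162 162 163 163 163 163 164 165]
121 [151 164 161 161 161 161 161 160 154 156 162 161 162 163 162 162 163 163 165 166]
122 [168 163 162 162 162 160 155 151 155 160 161 162 163 163 163 162 162 164 166 160]
123 [168 164 159 158 164 149 128 127 134 149 160 161 163 163 162 163 164 167 166 130]
124 [168 161 124 104 146 130  89  96 128 163 162 142 146 152 155 162 166 168 143  90]
125 [170 125  35  12  10  22  75 114 131 142 128 111 123 118 121 154 170 149  97  64]
126 [168 126  25   8  15  15  80 126 138 124  93  74  82  88 123 163 157 106  64  68]
127 [140 127  24  56  68  68 117 141 127  83  20  20  69 112 138 142 112  73  68  68]
128 [136 120  54 134 150 131 140 136 105  43  10   3   0   9  36  61  67  66  69  69]
129 [ 65  73 126 163 146 137 136 108  72  67  52  33  29  24  16  16  32  59  70  69]
130 [ 64 111 144 147 136 136 115  88  80  86  88  86  90  68  25  10  26  57  71  70]
131 [ 60 108 138 137 135 115  82  73  83 124 11
[... 1892 characters left out ...]
0  24  32  31  42  57  40  11  48  72  77  76]
135 [74 80 80 80 79 79 86 72 44 43 38 27 21 52 54 47 81 89 78 74]
136 [59 73 78 78 80 79 71 66 78 84 63 29 16 41 64 82 92 95 86 74]
137 [38 37 42 59 74 72 64 73 82 72 57 40 13 42 73 89 93 93 87 73]
138 [39 39 39 39 37 38 39 60 67 57 49 35 15 61 90 93 92 92 95 84]
183 [array([307.46, 124.58]), array([310.62, 125.6 ]), array([314.59, 126.88]), array([318.59, 128.17]), array([321.81, 129.21])]
187 [array([307.51, 123.15]), array([310.68, 124.17]), array([314.67, 125.45]), array([318.68, 126.74]), array([321.9 , 127.77])]
190 [array([307.56, 122.07]), array([310.74, 123.09]), array([314.73, 124.37]), array([318.75, 125.66]), array([321.98, 126.69])]
```

The numbers put the bar over the rib to within about 1 mm: travel is about 62.4 against a target of 62.4–63. Now I squeeze the cam shut while holding.

Call:
step_arm(rows=[{"x": -0.03, "y": 0, "z": 0, "ax": 0, "ay": 0, "az": 0, "hand": 0.6}, {"x": -0.03, "y": 0, "z": 0, "ax": 0, "ay": 0, "az": 0, "hand": 0.5}, {"x": -0.03, "y": 0, "z": 0, "ax": 0, "ay": 0, "az": 0, "hand": 0.4}, {"x": -0.03, "y": 0, "z": 0, "ax": 0, "ay": 0, "az": 0, "hand": 0.3}, {"x": -0.03, "y": 0, "z": 0, "ax": 0, "ay": 0, "az": 0, "hand": 0.2}, {"x": -0.03, "y": 0, "z": 0, "ax": 0, "ay": 0, "az": 0, "hand": 0.2}, {"x": -0.03, "y": 0, "z": 0, "ax": 0, "ay": 0, "az": 0, "hand": 0.2}, {"x": -0.03, "y": 0, "z": 0, "ax": 0, "ay": 0, "az": 0, "hand": 0.2}], squeeze=25)

```text
time: 8.88
ee_pos: [562.0, -52.8, 170.1]
ee_rot: [0.69, 0.723, -0.0, 0.001]
wrist_force: [-5.1, 4.6, 11.7]
gripper_width: 30.0
grasp_force: 27.5
```

```bash
python3 st.py;python3 - <<'E'
from h import *
np.set_printoptions(linewidth=220)
g=np.mean([snap('scene')['color'] for _ in range(6)],0).mean(2)
for r in range(121,134): print(r,g[r,305:325].round().astype(int))
E
```

```text
stool tcp [240.3  -0.4 170.1] tool y in stool [0. 1.] 29.602287773444278 29.167410135269165 F stool [-5.  -3.8 13. ] 8.975
121 [162 161 161 161 160 160 160 160 154 156 162 161 162 163 163 162 162 163 164 166]
122 [162 162 162 162 161 161 160 156 158 161 160 162 163 163 162 162 162 164 166 160]
123 [162 163 160 158 161 160 155 156 160 160 161 162 163 163 162 162 163 166 164 131]
124 [163 161 124 103 135 141 144 151 156 161 161 163 163 162 162 163 165 168 142  90]
125 [164 124  34   9  59 101 124 139 148 151 152 157 160 161 162 165 168 149  98  65]
126 [166 124  24   7  26  45  95 134 149 147 134 134 136 151 167 171 156 106  65  69]
127 [166 123  24  57  67  66 115 139 125  87  72 103  95 124 164 157 120  73  68  69]
128 [166 121  53 130 147 131 139 136 104  44  18  38  38  14  33  59  66  67  69  70]
129 [167 120 124 142 123 138 136 108  73  68  50  30  27  21  15  16  32  59  70  69]
130 [163 147 141 145 136 135 114  88  81  78  79  85  89  67  27   8  27  57  71  71]
131 [131 161 151 138 136 116  83  74  75  76  76 108 119  89  50   5  28  59  70  71]
132 [135 153 137 137 124  93  73  82  90  90  89 126 120  63  38   4  39  65  69  71]
133 [135 143 137 134 102  68  81 123 149 152 149 119  78  62  37   3  38  66  77  76]
```

Call:
step_arm(rows=[{"x": 0.05, "y": 0, "z": 0, "ax": 0, "ay": 0, "az": 0, "hand": 0.2}, {"x": 0.05, "y": 0, "z": 0, "ax": 0, "ay": 0, "az": 0, "hand": 0.2}, {"x": 0.05, "y": 0, "z": 0, "ax": 0, "ay": 0, "az": 0, "hand": 0.2}])

```text
time: 9.65
ee_pos: [562.0, -52.3, 170.1]
ee_rot: [0.69, 0.723, -0.0, 0.001]
wrist_force: [-5.4, 4.5, 12.6]
gripper_width: 29.6
grasp_force: 28.2
```

```bash
python3 st.py;python3 - <<'E'
from h import *
np.set_printoptions(linewidth=220)
g=np.mean([snap('scene')['color'] for _ in range(6)],0).mean(2)
for r in range(123,130): print(r,g[r,305:325].round().astype(int))
E
```

```text
stool tcp [239.8  -0.4 170.1] tool y in stool [0. 1.] 29.68992369037653 28.497067987918854 F stool [-4.8 -5.3 13.8] 9.75
123 [162 163 160 158 161 160 154 155 160 160 161 163 163 163 162 162 163 166 165 130]
124 [163 160 124 104 135 139 133 145 157 160 161 163 163 162 162 162 165 167 142  90]
125 [165 124  34   9  59 101 116 137 153 148 148 157 160 161 162 165 168 149  98  65]
126 [166 124  25   7  19  41  96 135 150 148 135 130 132 151 167 171 156 105  64  68]
127 [167 124  24  57  67  67 115 139 125  85  70 103  94 124 164 158 120  73  68  69]
128 [168 121  52 130 147 130 139 136 104  42  12  38  39  13  33  59  66  67  69  69]
129 [165 121 124 141 123 138 136 108  72  68  51  30  26  21  15  16  33  59  70  69]
```

```bash
python3 -c "
from bench import ctrl; print(ctrl.finish_job())"
```

```text
the job is handed in; nothing more can be done
None
```

I handed the job in at about 9.8 s with the arm still gripping: the leg is drawn out about 63 mm, which puts the pointer bar over the mark rib to within my estimate of 1 mm or so, and the cam was then squeezed shut (30 mm across, about 28 N grip); the hand-in returned no verdict, and I never moved near the saucer or the rake tool.

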